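# Prop open the cigar chest

### The arm

A 6-joint arm with a two-finger parallel gripper is mounted at the origin on the work surface. World frame = base frame: x ahead of the robot, y to its left, z up, the work surface at z = 0. Lengths are in mm, angles in rad, forces in N, time in s.
With the tool pointing down it reaches from about 350 to 875 mm from the base axis. Payload 15.5 kg.
Tool frame: the origin (TCP) lies on the centre line of the jaws, within the pads' length; the fingertips stand 25 mm ahead of it and the grasp point (between the pads) lies 6 mm ahead of it; z points along the fingers, y is the line along which they close (so a half turn about z gives the same grasp; the last joint's range is limited). The gripper opens to 85 mm and grips with 20 to 120 N. Pads are 22 mm wide; open, the fingers measure 114 mm over their backs; the gripper's body (76 mm by 85 mm) begins 54 mm behind the grasp point. The pads swing forward as they close: fully open they stand 13 mm farther back than shut.
Start: joints at [1.046, 0.494, 1.345, -0, 1.302, -0.096], TCP at [260.426, 568.159, 256.277] pointing down, gripper open.
Joint ranges: [-2.91, 2.91], [-0.82, 2.16], [0.22, 2.67], [-1.22, 4.37], [0.12, 2.79], [-3.08, 3.08]. Speed limits (rad/s): [1.89, 1.89, 2.57, 3.01, 3.01, 3.01].

### API

Orientations are given as [roll, pitch, yaw] about the fixed x, y, z axes, in that order (R = Rz(yaw) Ry(pitch) Rx(roll)).
In Python, from plant import get_obs, camera, close_job gives the robot as it stands.
- The arm moves only by the shell command python3 -m crank 'ROWS' [FORCE]. ROWS is JSON, a list of rows, each a list of 7 numbers: the shift along the tool's x, y, z in units of 10 cm (1.0 is 10 cm), then the turn, a rotation vector about the tool's x, y, z in units of pi rad (1.0 is pi rad), then the opening, from -1 (shut) to 1 (fully open), so that 0 is half open. In form: [[x, y, z, rx, ry, rz, jaw], ...]. A call has 1 to 12 rows; each row shifts and turns the commanded pose from where the row before left it, along the tool's axes as they then stand; what a row does not reach is not made up. A row lasts 1/12 s, in which the tool goes at most 41.7 mm and 7.16 degrees, less where a joint would pass 70% of its speed; a pose out of reach is approached as far as the arm can. A call with a number of a shift or a turn outside -1 to 1 is refused whole. A call with a gripper value outside its range is refused whole. The fingers move at their own pace and stop on an object; FORCE is the grip in N (left out, the last holds). Time passes only in rows, so rows that do not move let the fingers close. It gives the time, the measured TCP pose, the force, the opening and the grip force at its end, in the units of the state.
- get_obs(): the state, without advancing time (a new reading comes with each control period).
- camera(name): name is "side" or "top" or "wrist"; returns a dict with "pixels" (384x512x3 uint8, red, green, blue), "camera_matrix" (3x3 intrinsics, pixels), "world_from_camera" (4x4, takes a point from camera to world coordinates); the wrist camera has in their place "tool_from_camera" (4x4, takes a point from camera to tool coordinates, whose origin is the TCP and whose axes are the flange's). Camera axes: x right, y down, z forward; pixel columns grow to the right and rows downward; lengths in mm; the calibration is good to about 2 mm. A picture is of the moment at which its call begins: read the wrist's pose just before it. There is no depth.
- close_job(): hands the job in; it is judged then, once.
The state is a dict: "time": time; "q": joint angles; "joint_velocities": joint speeds; "joint_torque": joint torques, N m; "position": TCP position; "eef_rot": TCP orientation; "wrist_force": force on the tool from outside, world axes, zero at the start; "moment": the same for the moment, N m; "finger_gap": opening from 0.0 (shut) to 1.0 (fully open); "grip_force": force on a finger pad.
Only numpy, scipy, OpenCV 4.12 (cv2) and the standard library are available. Lean on these libraries where they do the work, as an engineer would, in place of code of your own. Each camera call takes 0.05 s, during which the arm holds its last target. There are 200 camera calls.

### The job

The cigar chest on the rolling bench has to stand open for filling. Lift its lid by the brass bar until it stays up by itself, swing the steel prop rod up from the end of the chest, then let the lid down onto it so that the rod's tip sits in the socket on the lid and the rod carries the lid. Leave the other things on the bench as they are.

Things in the scene. Friction and masses are not known exactly. Their poses are not given: they have to be found in the camera images.
- chest: Dark red-brown wooden cigar chest fixed to the bench, 260 mm along its x (away from the robot), 220 mm along its y, 100 mm high without lid. Origin under its centre, z up. Hinge along its +y long top edge; front is its -y side, to the robot's right. The prop rod is on its -x end wall, which faces the robot.
- lid (a joint): Lid, lighter brown slab 260 x 220 x 14 mm, 0.5 kg. Value: opening angle in rad, 0 shut, 1.40 stop; front edge goes up and over to +y. Stiff damped hinge: the lid stays up by itself when steeper than about 1.10 rad; left below about 0.95 it sinks shut (up to 1 rad/s). Lifting by the bar takes 3 to 5 N. Carried by the rod in the socket it stands at about 0.77 rad.
- lid_hinge (a point): Point on the hinge line at the middle of the chest's length, 100 mm above the bench, level with the shut lid's underside. Axes are the chest's: x along the hinge line, y from front to hinge, z up. The hinge does not move.
- lid_bar (a point): Middle of the lid's brass pull bar: round, 10 mm thick, 100 mm long, parallel to the hinge line and 260 mm from it, 7 mm above the plane of the lid's underside, on two end posts. 35 mm clear between bar and the chest's front: open fingers only partly (45 mm) to straddle it from above. The bar can turn in the grip. Axes turn with the lid: x along the bar.
- prop (a joint): Prop rod: steel, 8 mm thick, round end, in a plane 16 mm off the chest's -x end wall. Value: swing in rad, 0 lying level along the wall pointing to the front (-y), 1.57 upright, 1.85 stop; the axis is parallel to the lid's hinge. The stiff pivot keeps the rod at any angle where it is left; 1 N at the knob moves it. Tip in socket: about 1.61. Of the lid, the rod touches only the socket.
- prop_pivot (a point): Centre of the rod's pivot, on the rod's centre line: 98 mm from the hinge line towards the front, 80 mm above the bench, 146 mm from the chest's middle towards -x. Fixed; axes are the chest's.
- prop_knob (a point): Centre of the black knob on the rod, 88 mm along it from the pivot: round, 16 mm thick, 24 mm long, sticking out from the rod away from the wall (chest's -x); centre 36 mm off the wall, 20 mm off the rod's centre line. Pinch it from above or tilted, fingers closing along the chest's y; it can turn in the grip. With the rod up, lean the gripper's body to the front, clear of lid and socket.
- prop_tip (a point): The extreme point of the rod's free round end, 125 mm along the rod from its pivot.
- socket (a point): Holding socket, a brass cup outside the lid's -x end, in the rod's plane, 140 mm from the hinge. Hole 16 mm (x) by 18 mm, 9 mm deep, walls 3 mm; the point is the centre of the hole's bottom (its roof when propped), where the rod's tip ends up. Propped, the hole faces down and 20 degrees to the front. Lowering the lid carries it forward (-y) and down onto the upright rod.
- cup: Bystander: small white plastic cup, 52 mm across, 50 mm high; origin under its centre.
- cutter: Bystander: brass and steel bench cigar cutter, 120 x 60 x 68 mm; origin under its centre.
- spray: Bystander: whitish, see-through spray bottle with a white head, 72 mm across, 190 mm high; origin under its centre.

How it is judged (in metres and radians):
On the way, in this order (a step that is already met when the one before it is completed fails the run):
1. the lid has been lifted past its propped height (value of joint lid above 0.95 rad), for 0.2 s.
2. the rod has been swung up while the lid is still high (value of joint prop above 1.3 rad and value of joint lid above 0.7 rad), for 0.2 s.
At the end, for the whole second after the job is handed in: The lid rests still on the prop rod: the rod's tip is inside the socket (its end within 9 mm of the centre of the hole's bottom) and the lid stands at 0.70 to 0.84 rad; nothing else holds it. Cup, cutter and spray bottle stand within 30 mm of where they were and upright (distance between prop_tip and socket below 0.009 m and value of joint lid between 0.7 and 0.84 rad and velocity of joint lid between -0.05 and 0.05 rad/s); the robot touches nothing.
It fails at once if the cup is shifted more than 30 mm or knocked over (distance of cup from where it was at the start of the episode above 0.03 m or angle between cup's own z axis and vertical above 0.5 rad).
It fails at once if the cutter is shifted more than 30 mm or knocked over (distance of cutter from where it was at the start of the episode above 0.03 m or angle between cutter's own z axis and vertical above 0.5 rad).
It fails at once if the spray bottle is shifted more than 30 mm or knocked over (distance of spray from where it was at the start of the episode above 0.03 m or angle between spray's own z axis and vertical above 0.5 rad).
It also fails if it takes over 67 s, if anything falls off the work surface, if the arm or the gripper's body presses on something with over 40 N, if the wrist force passes 120 N, or if a joint passes its speed limit or range.

## Working session

There is one attempt and no reset: what is moved stays moved. The work goes in short steps, Python scripts to look and compute and a shell command to move; the robot and the scene stay as the last step left them, time stands still between calls to the robot, and variables do not carry over. Pictures are saved under pics/ and viewed, at most 13 in all, crops included, and the job is handed in when it is done.

```bash
ls; mkdir -p pics
cat > h.py <<'E'
import numpy as np, cv2
from plant import get_obs, camera, close_job
from scipy.spatial.transform import Rotation as R
E
python3 - <<'E'
from h import *
for n in("side","top"):
    c=camera(n); np.savez(f"{n}0.npz",**c)
    cv2.imwrite(f"pics/{n}0.png",c["pixels"][:,:,::-1])
    print(n,c["camera_matrix"].round(1).tolist(),c["world_from_camera"].round(3).tolist())
print(get_obs())
E
```

```text
pics
side [[393.3, 0.0, 260.3], [0.0, 393.3, 193.8], [0.0, 0.0, 1.0]] [[0.897, -0.343, 0.28, 208.218], [-0.443, -0.68, 0.585, -685.366], [-0.011, -0.649, -0.761, 961.723], [0.0, 0.0, 0.0, 1.0]]
top [[372.9, 0.0, 255.9], [0.0, 372.9, 191.9], [0.0, 0.0, 1.0]] [[-0.017, -0.997, 0.079, 444.254], [-1.0, 0.015, -0.027, 8.78], [0.026, -0.079, -0.997, 1164.965], [0.0, 0.0, 0.0, 1.0]]
{'time': 0.1, 'q': array([ 1.04551267e+00,  4.94132263e-01,  1.34602263e+00,  7.39737762e-06,
        1.30248841e+00, -9.55008229e-02]), 'joint_velocities': array([ 0.00111982, -0.00133662, -0.00311709, -0.00142216, -0.00183704,
        0.00094597]), 'joint_torque': array([ 2.78772408e-03, -8.83573794e+01, -3.84559643e+01,  5.99398572e-05,
        5.07449105e-03, -9.01158478e-05]), 'position': array([260.28100166, 567.9285787 , 255.76865462]), 'eef_rot': array([-3.14054747e+00, -1.07284077e-04,  2.71180779e+00]), 'wrist_force': array([-0.05568892,  0.3854176 , -0.08272585]), 'moment': array([ 0.01942429,  0.00862861, -0.004823  ]), 'grip_force': 0.0, 'finger_gap': 0.9992837095645464}
```

View pics/side0.png

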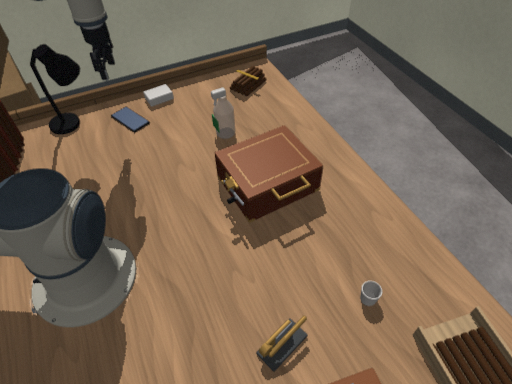

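View pics/top0.png

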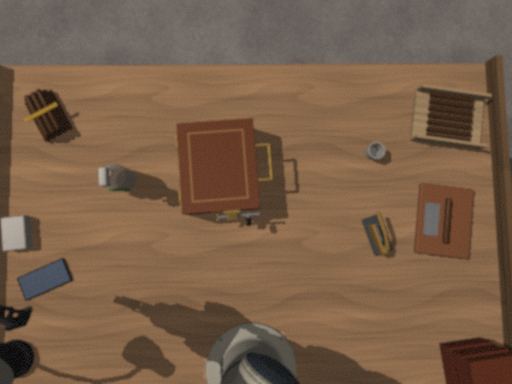

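The side view shows the chest at about (268,170), its bar at (293,188) and the knob at (237,198). The top view shows the lid with corners near (177,124), (252,119), (258,211) and (181,214). In the same view the bar is at (271,162), the rod and knob at (248,218), the bottle at (115,178), the cup at (376,150) and the cutter at (378,235).

```bash
cat >> h.py <<'E'
def ray(c,uv):
    T=c["world_from_camera"]; d=np.linalg.inv(c["camera_matrix"])@[uv[0],uv[1],1]
    return T[:3,3],T[:3,:3]@d
def onz(c,uv,z):
    o,d=ray(c,uv); return o+d*(z-o[2])/d[2]
def proj(c,p):
    T=np.linalg.inv(c["world_from_camera"]); q=c["camera_matrix"]@(T[:3,:3]@p+T[:3,3]); return q[:2]/q[2]
E
python3 - <<'E'
from h import *
t=dict(np.load("top0.npz")); s=dict(np.load("side0.npz"))
im=t["pixels"]; print([im[y,x].tolist() for y,x in((170,190),(170,215),(125,200),(205,185),(162,271),(217,225),(218,250),(100,300))])
hsv=cv2.cvtColor(im,cv2.COLOR_RGB2HSV); print(hsv[170,190],hsv[170,215],hsv[100,300],hsv[162,271])
m=((im[:,:,0]>65)&(im[:,:,0]>1.75*im[:,:,1])).astype(np.uint8); m[:110]=0;m[225:]=0;m[:,:165]=0;m[:,290:]=0
m=cv2.morphologyEx(m,cv2.MORPH_CLOSE,np.ones((9,9)))
m=cv2.morphologyEx(m,cv2.MORPH_OPEN,np.ones((5,5)))
cs,_=cv2.findContours(m,0,2); k=max(cs,key=cv2.contourArea); r=cv2.minAreaRect(k)
b=cv2.boxPoints(r); print(b); P=np.array([onz(t,x,114) for x in b+.5*0]); print(P.round(1)); print([np.linalg.norm(P[i]-P[i-1]).round(1) for i in range(4)],P.mean(0))
a=cv2.resize(im[110:230,165:285,::-1],None,fx=5,fy=5,interpolation=2)
b2=cv2.resize(s["pixels"][120:220,205:325,::-1],None,fx=5,fy=5,interpolation=2)
mm=cv2.resize(m[110:230,165:285]*255,None,fx=5,fy=5,interpolation=0)
e=cv2.findContours(mm,0,2)[0]; cv2.drawContours(a,e,-1,(0,255,0),1)
cv2.imwrite("pics/topc.png",a);cv2.imwrite("pics/sidec.png",b2)
E
```

```text
[[126, 87, 55], [105, 60, 43], [100, 56, 32], [105, 62, 43], [114, 91, 51], [98, 91, 89], [51, 44, 31], [136, 105, 76]]
[ 14 144 126] [  8 151 105] [ 15 113 136] [ 19 141 114]
[[177.95464  124.72841 ]
 [251.73961  119.194534]
 [258.38843  207.84587 ]
 [184.60347  213.37975 ]]
[[723.  199.7 114. ]
 [737.  -11.1 114. ]
 [482.2 -25.8 114. ]
 [470.  181.3 114. ]]
[np.float64(253.6), np.float64(211.3), np.float64(255.2), np.float64(207.4)] [603.04050842  86.04530423 114.        ]
```

View pics/topc.png

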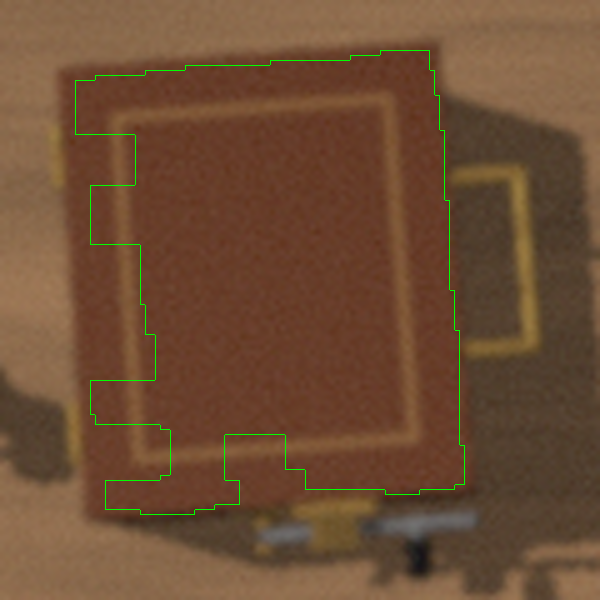

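View pics/sidec.png

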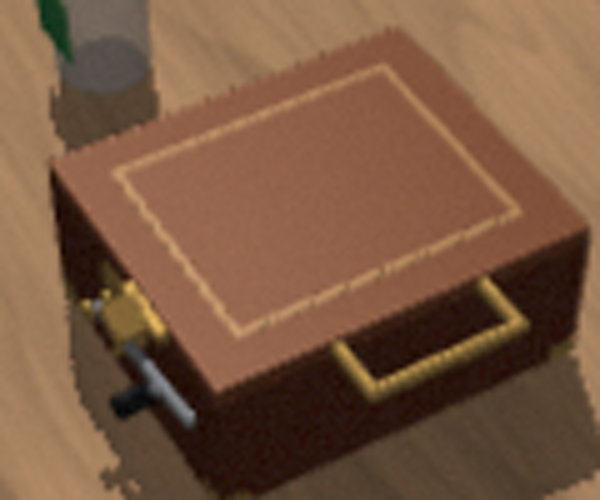

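The top crop shows the lid corners at crop pixels (60,70), (438,42), (468,488) and (88,518), with the bar from (519,170) to (533,350) and the knob at about (418,557). The side crop shows corners (395,28), (590,228), (215,390) and (52,160), the bar from (372,390) to (520,320), and the knob at about (132,400).

```bash
cat >> h.py <<'E'
def chest(p,yaw):
    o=np.array([*p,0.]); Z=R.from_euler('z',yaw); return lambda v:o+Z.apply(v)
E
python3 - <<'E'
from h import *
t=dict(np.load("top0.npz")); s=dict(np.load("side0.npz"))
f=lambda a,o:(np.array(a)+.5)/5-.5+o
tc=f([(60,70),(438,42),(468,488),(88,518)],(165,110)); sc=f([(395,28),(590,228),(215,390),(52,160)],(205,120))
M=np.array([[130,110],[130,-110],[-130,-110],[-130,110]],float)
for n,c,q in(("top",t,tc),("side",s,sc)):
    P=np.array([onz(c,x,114) for x in q])[:,:2]; m=P.mean(0)
    Z=sum((M[:,0]+1j*M[:,1]).conj()*((P-m)[:,0]+1j*(P-m)[:,1])); yaw=np.angle(Z)
    g=chest(m,yaw); print(n,P.round(1).tolist(),m.round(1),round(yaw,4),"scale",abs(Z)/ (M**2).sum())
    print(" res",(P-g(np.c_[M,np.zeros(4)])[:,:2]).round(1).tolist())
    print(" bar exp",g([0,-150,107]).round(1),"knob exp",g([-166,12-88,80]).round(1))
def tri(a,b):
    A=[];B=[]
    for c,u in((t,a),(s,b)):
        o,d=ray(c,u);d=d/np.linalg.norm(d);Q=np.eye(3)-np.outer(d,d);A.append(Q);B.append(Q@o)
    return np.linalg.lstsq(np.vstack(A),np.hstack(B),rcond=None)[0]
print("bar",onz(t,f((526,260),(165,110)),107),onz(s,f((446,355),(205,120)),107))
print("knob tri",tri(f((418,557),(165,110)),f((132,400),(205,120))))
print("corners tri",[tri(a,b).round(1).tolist() for a,b in zip(tc,sc)])
print("cup",onz(t,(376,150),40),"cutter",onz(t,(378,235),30),"spray",onz(t,(105,177),180))
E
```

```text
top [[726.3, 203.6], [740.5, -12.5], [484.0, -25.3], [470.6, 188.0]] [605.4  88.5] 0.0591 scale 0.9827152204339469
 res [[-2.4, -2.4], [-1.1, 1.2], [2.0, 3.8], [1.5, -2.6]]
 bar exp [614.2 -61.3 107. ] knob exp [444.1   2.8  80. ]
side [[721.6, 200.0], [737.5, -16.7], [481.9, -30.1], [470.3, 185.3]] [602.8  84.6] 0.0588 scale 0.9796543893410238
 res [[-4.5, -2.1], [-1.5, 0.8], [2.4, 2.7], [3.7, -1.5]]
 bar exp [611.6 -65.1 107. ] knob exp [441.6  -1.   80. ]
bar [614.53427021 -61.0374281  107.        ] [613.73692525 -60.78403106 107.        ]
knob tri [444.89877566   3.67133296  88.98361686]
corners tri [[726.2, 205.0, 109.0], [741.6, -12.4, 108.4], [484.1, -25.4, 107.8], [470.9, 188.4, 111.1]]
cup [ 657.23987785 -393.68015887   40.        ] cutter [ 396.62480659 -392.23359819   30.        ] spray [567.37267053 378.79034822 180.        ]
```

```bash
cat >> h.py <<'E'
YAW=0.059; C=np.array([604.5,87.]); G=chest(C,YAW)
def Rt(lean=0):  # tool down, y along chest y, x towards the robot; lean: body leans to the front (-y)
    return R.from_euler('z',YAW)*R.from_euler('x',-0.0+lean)*R.from_matrix(np.array([[-1,0,0],[0,1,0],[0,0,-1.]]).T)
def plan(grasp,lean=0):
    """print turn (units) to do first, then shift (units) in the turned tool axes, to bring the grasp point to `grasp`"""
    o=get_obs(); p=o["position"]; Q=R.from_euler('xyz',o["eef_rot"]); T=Rt(lean)
    tgt=np.array(grasp)-T.apply([0,0,6])
    rv=(Q.inv()*T).as_rotvec()/np.pi
    print("turn",rv.round(4),"shift after turn",(T.inv().apply(tgt-p)/100).round(3),"cur grasp chest",state()) 
def state():
    o=get_obs(); Q=R.from_euler('xyz',o["eef_rot"]); g=o["position"]+Q.apply([0,0,6])
    c=R.from_euler('z',-YAW).apply(g-np.array([*C,0]))
    return dict(t=round(o["time"],2),chest=c.round(1).tolist(),lid=round(np.arctan2(c[2]-100,110-c[1])-np.arctan2(7,260),3),rod=round(np.arctan2(c[2]-80,12-c[1]),3),z=Q.apply([0,0,1]).round(3).tolist(),F=o["wrist_force"].round(1).tolist(),gap=round(o["finger_gap"]*85,1),grip=round(o["grip_force"],1),q=o["q"].round(2).tolist())
E
python3 -c "
from h import *
plan(G([0,-154,210]))"
```

```text
turn [-3.000e-04 -1.000e-04 -1.556e-01] shift after turn [-3.153 -6.544  0.398] cur grasp chest {'t': 0.1, 'chest': [-315.3, 500.4, 249.8], 'lid': np.float64(2.748), 'rod': np.float64(2.807), 'z': [-0.001, -0.001, -1.0], 'F': [-0.1, 0.4, -0.1], 'gap': 84.9, 'grip': 0.0, 'q': [1.05, 0.49, 1.35, 0.0, 1.3, -0.1]}
```

```bash
python3 -m crank '[[0,0,0,0,0,-0.0389,-0.06],[0,0,0,0,0,-0.0389,-0.06],[0,0,0,0,0,-0.0389,-0.06],[0,0,0,0,0,-0.0389,-0.06],[-0.14,-0.29,0,0,0,0,-0.06],[-0.14,-0.29,0,0,0,0,-0.06],[-0.14,-0.29,0,0,0,0,-0.06],[-0.14,-0.29,0,0,0,0,-0.06],[-0.14,-0.29,0,0,0,0,-0.06],[-0.14,-0.29,0,0,0,0,-0.06],[-0.14,-0.29,0,0,0,0,-0.06],[-0.14,-0.29,0,0,0,0,-0.06]]' 40
python3 -m crank '[[-0.14,-0.29,0,0,0,0,-0.06],[-0.14,-0.29,0,0,0,0,-0.06],[-0.14,-0.29,0,0,0,0,-0.06],[-0.14,-0.29,0,0,0,0,-0.06],[-0.14,-0.29,0,0,0,0,-0.06],[-0.14,-0.29,0,0,0,0,-0.06],[-0.14,-0.29,0,0,0,0,-0.06],[-0.14,-0.29,0,0,0,0,-0.06],[-0.14,-0.29,0,0,0,0,-0.06],[-0.14,-0.29,0,0,0,0,-0.06],[-0.14,-0.29,0,0,0,0,-0.06],[-0.14,-0.29,0,0,0,0,-0.06]]'
python3 -c "
from h import *
plan(G([0,-154,210]))"
```

```text
time: 1.1
position: [386.2, 341.7, 256.1]
eef_rot: [-3.141, -0.0, -3.082]
wrist_force: [2.3, -0.3, 0.2]
finger_gap: 0.472
grip_force: 0.0
time: 2.1
position: [574.5, 4.1, 256.0]
eef_rot: [3.142, -0.001, -3.083]
wrist_force: [1.0, 0.4, 0.2]
finger_gap: 0.468
grip_force: 0.0
turn [ 0.     -0.0002 -0.    ] shift after turn [-0.348 -0.73   0.4  ] cur grasp chest {'t': 2.1, 'chest': [-34.8, -81.0, 250.0], 'lid': np.float64(0.639), 'rod': np.float64(1.07), 'z': [-0.001, 0.0, -1.0], 'F': [1.0, 0.4, 0.2], 'gap': 39.8, 'grip': 0.0, 'q': [-0.1, 0.42, 1.47, -0.0, 1.25, -1.73]}
```

```bash
python3 -m crank '[[-0.12,-0.25,0.13,0,0,0,-0.06],[-0.12,-0.25,0.13,0,0,0,-0.06],[-0.11,-0.23,0.13,0,0,0,-0.06],[0,0,0,0,0,0,-0.06],[0,0,0,0,0,0,-0.06]]'
python3 - <<'E'
from h import *
o=get_obs(); c=camera("wrist"); cv2.imwrite("pics/w1.png",c["pixels"][:,:,::-1])
W=np.eye(4); W[:3,:3]=R.from_euler('xyz',o["eef_rot"]).as_matrix(); W[:3,3]=o["position"]
c["world_from_camera"]=W@c["tool_from_camera"]; np.savez("w1.npz",**c)
print(c["tool_from_camera"].round(2).tolist(),state()); print("bar expected px",[proj(c,G([x,-150,107])).round(1) for x in(-45,0,45)])
E
```

```text
time: 2.52
position: [613.2, -66.1, 216.1]
eef_rot: [3.141, -0.002, -3.084]
wrist_force: [-0.7, -0.4, 0.3]
finger_gap: 0.468
grip_force: 0.0
[[0.0, -0.96, -0.28, 70.53], [1.0, 0.0, -0.0, -0.49], [0.0, -0.28, 0.96, -116.96], [0.0, 0.0, 0.0, 1.0]] {'t': 2.57, 'chest': [-0.4, -152.4, 210.8], 'lid': np.float64(0.373), 'rod': np.float64(0.672), 'z': [-0.001, 0.0, -1.0], 'F': [0.9, 0.7, 0.2], 'gap': 39.9, 'grip': 0.0, 'q': [-0.2, 0.52, 1.41, 0.0, 1.21, -1.83]}
bar expected px [array([258. , 136.7]), array([257.8, 200.3]), array([257.7, 257.6])]
```

View pics/w1.png

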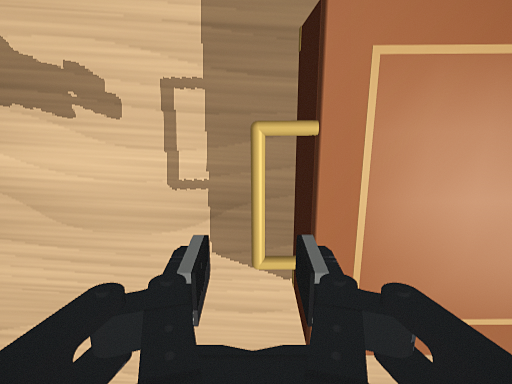

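The wrist view shows the bar's centre line running from (258,128) to (260,264), against a prediction of column 258. It is parallel to the jaws, so the pose is good. I'll go down over it with a few mm of bias outward.

```bash
python3 -m crank '[[0,-0.03,0.2,0,0,0,-0.06],[0,0,0.2,0,0,0,-0.06],[0,0,0.2,0,0,0,-0.06],[0,0,0.2,0,0,0,-0.06],[0,0,0.12,0,0,0,-0.06],[0,0,0.1,0,0,0,-0.06],[0,0,0,0,0,0,-0.06]]'
python3 -c "
from h import *
print(state())"
```

```text
time: 3.15
position: [612.8, -67.4, 114.1]
eef_rot: [3.141, -0.002, -3.082]
wrist_force: [-0.0, -0.5, 0.2]
finger_gap: 0.466
grip_force: 0.0
{'t': 3.15, 'chest': [-0.8, -154.6, 108.1], 'lid': np.float64(0.003), 'rod': np.float64(0.167), 'z': [-0.002, 0.0, -1.0], 'F': [-0.0, -0.5, 0.2], 'gap': 39.6, 'grip': 0.0, 'q': [-0.21, 0.64, 1.51, 0.0, 0.99, -1.84]}
```

```bash
python3 -m crank '[[0,0,0,0,0,0,-0.4],[0,0.02,0,0,0,0,-0.6],[0,0.02,0,0,0,0,-1],[0,0,0,0,0,0,-1],[0,0,0,0,0,0,-1],[0,0,0,0,0,0,-1]]' 40
python3 -c "
from h import *
print(state())"
```

```text
time: 3.65
position: [613.8, -62.6, 116.5]
eef_rot: [3.14, 0.002, -3.082]
wrist_force: [0.1, 13.1, 4.1]
finger_gap: 0.094
grip_force: 39.4
{'t': 3.65, 'chest': [0.5, -149.9, 110.5], 'lid': np.float64(0.014), 'rod': np.float64(0.186), 'z': [0.002, 0.002, -1.0], 'F': [0.1, 13.1, 4.1], 'gap': 8.0, 'grip': 39.4, 'q': [-0.2, 0.64, 1.51, 0.0, 0.99, -1.83]}
```

```bash
cat >> h.py <<'E'
def bar(a): return np.array([110-260*np.cos(a)+7*np.sin(a),100+260*np.sin(a)+7*np.cos(a)])
E
python3 -c "
from h import *
a=np.linspace(0,1.26,25); d=np.diff([bar(x) for x in a],axis=0)/100*[1,-1]; print(d.round(3).tolist())"
```

```text
[[0.007, -0.136], [0.014, -0.136], [0.022, -0.135], [0.029, -0.134], [0.036, -0.132], [0.042, -0.13], [0.049, -0.127], [0.056, -0.125], [0.062, -0.122], [0.069, -0.118], [0.075, -0.114], [0.081, -0.11], [0.086, -0.106], [0.092, -0.101], [0.097, -0.096], [0.102, -0.091], [0.106, -0.086], [0.111, -0.08], [0.115, -0.074], [0.118, -0.068], [0.122, -0.062], [0.125, -0.055], [0.128, -0.048], [0.13, -0.042]]
```

```bash
python3 -m crank '[[0,0.007,-0.136,0,0,0,-1],[0,0.014,-0.136,0,0,0,-1],[0,0.022,-0.135,0,0,0,-1],[0,0.029,-0.134,0,0,0,-1],[0,0.036,-0.132,0,0,0,-1],[0,0.042,-0.13,0,0,0,-1],[0,0.049,-0.127,0,0,0,-1],[0,0.056,-0.125,0,0,0,-1]]'
python3 -c "
from h import *
print(state(), bar(0.42))"
```

```text
time: 4.32
position: [612.0, -37.0, 221.9]
eef_rot: [3.14, 0.001, -3.082]
wrist_force: [5.7, 13.5, -11.2]
finger_gap: 0.098
grip_force: 39.6
{'t': 4.32, 'chest': [0.1, -124.2, 215.9], 'lid': np.float64(0.433), 'rod': np.float64(0.784), 'z': [0.001, 0.002, -1.0], 'F': [5.7, 13.5, -11.2], 'gap': 8.4, 'grip': 39.6, 'q': [-0.16, 0.51, 1.42, 0.0, 1.21, -1.79]} [-124.54880131  212.40934038]
```

```bash
python3 -m crank '[[0,0.072,-0.122,0,0,0,-1],[0,0.074,-0.118,0,0,0,-1],[0,0.075,-0.114,0,0,0,-1],[0,0.081,-0.11,0,0,0,-1],[0,0.086,-0.106,0,0,0,-1],[0,0.092,-0.101,0,0,0,-1],[0,0.097,-0.096,0,0,0,-1],[0,0.102,-0.091,0,0,0,-1]]'
python3 -m crank '[[0,0.106,-0.086,0,0,0,-1],[0,0.111,-0.08,0,0,0,-1],[0,0.115,-0.074,0,0,0,-1],[0,0.118,-0.068,0,0,0,-1],[0,0.122,-0.062,0,0,0,-1],[0,0.125,-0.055,0,0,0,-1],[0,0.128,-0.048,0,0,0,-1],[0,0.13,-0.042,0,0,0,-1],[0,0,0,0,0,0,-1],[0,0,0,0,0,0,-1],[0,0,0,0,0,0,-1]]'
python3 -c "
from h import *
print(state(), bar(1.26))"
```

```text
time: 4.98
position: [608.0, 28.7, 308.5]
eef_rot: [-3.139, 0.002, -3.083]
wrist_force: [-0.1, -9.5, 4.6]
finger_gap: 0.098
grip_force: 39.4
time: 5.9
position: [602.0, 124.5, 359.5]
eef_rot: [-3.141, 0.001, -3.082]
wrist_force: [-3.6, -3.8, 11.5]
finger_gap: 0.096
grip_force: 41.8
{'t': 5.9, 'chest': [-0.2, 37.6, 353.5], 'lid': np.float64(1.266), 'rod': np.float64(1.664), 'z': [0.001, -0.0, -1.0], 'F': [-3.6, -3.8, 11.5], 'gap': 8.1, 'grip': 41.8, 'q': [0.11, 0.4, 1.22, -0.0, 1.52, -1.52]} [ 37.15223621 349.68420717]
```

```bash
python3 -m crank '[[0,0,0,0,0,0,-0.06],[0,0,0,0,0,0,-0.06],[0,0,0,0,0,0,-0.06],[0,0,-0.1,0,0,0,-0.06],[0,0,-0.2,0,0,0,-0.06],[0,0,-0.2,0,0,0,-0.06],[0,-0.2,-0.1,0,0,0,-0.06],[0,-0.3,0,0,0,0,-0.06],[0,-0.3,0,0,0,0,-0.06],[0,-0.3,0,0,0,0,-0.06],[0,-0.3,0,0,0,0,-0.06]]'
python3 - <<'E'
from h import *
c=camera("side"); np.savez("side1.npz",**c); cv2.imwrite("pics/side1.png",cv2.resize(c["pixels"][60:240,150:390,::-1],None,fx=3.3,fy=3.3,interpolation=2))
plan(G([-166,-80,190]),0.6)
E
```

```text
time: 6.82
position: [610.3, -16.6, 419.0]
eef_rot: [3.142, 0.001, -3.082]
wrist_force: [-0.1, 0.5, -0.4]
finger_gap: 0.475
grip_force: 0.0
turn [-0.1917  0.0003 -0.0008] shift after turn [ 1.658 -1.055  1.989] cur grasp chest {'t': 6.87, 'chest': [-0.2, -108.6, 412.7], 'lid': np.float64(0.934), 'rod': np.float64(1.223), 'z': [0.0, -0.002, -1.0], 'F': [-0.5, -5.8, -0.9], 'gap': 39.7, 'grip': 0.0, 'q': [-0.13, 0.37, 1.12, -0.0, 1.66, -1.76]}
```

View pics/side1.png

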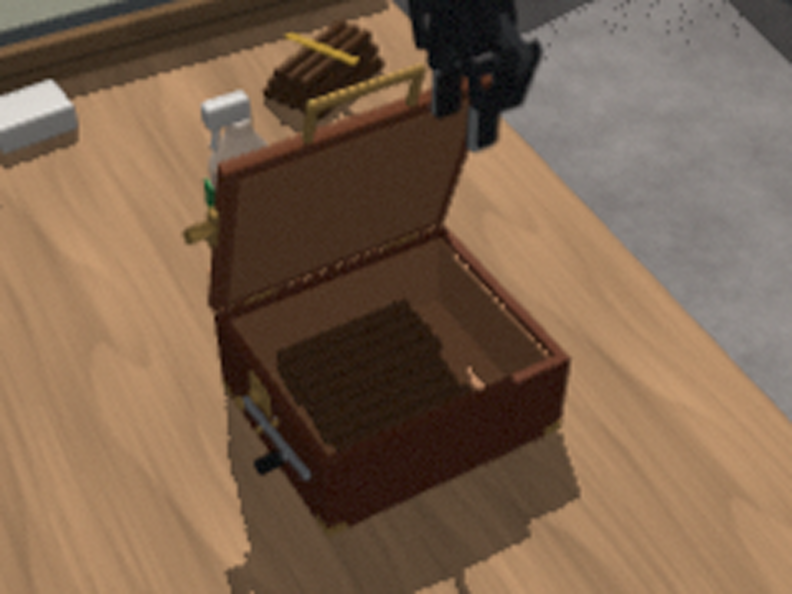

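The lid stands up by itself. The rod is still lying level, with its knob at crop pixel (270,461), and the socket is at (200,228). Next I'll go to the knob.

```bash
python3 -m crank '[[0.33,0,0,-0.0383,0,0,-0.06],[0.33,0,0,-0.0383,0,0,-0.06],[0.33,0,0,-0.0383,0,0,-0.06],[0.33,0,0,-0.0383,0,0,-0.06],[0.33,0,0,-0.0383,0,0,-0.06],[0,-0.15,0.28,0,0,0,-0.06],[0,-0.15,0.28,0,0,0,-0.06],[0,-0.15,0.28,0,0,0,-0.06],[0,-0.15,0.28,0,0,0,-0.06],[0,-0.15,0.28,0,0,0,-0.06],[0,-0.15,0.28,0,0,0,-0.06],[0,-0.15,0.28,0,0,0,-0.06]]'
python3 -m crank '[[0,0,0,0,0,0,-0.06],[0,0,0,0,0,0,-0.06],[0,0,0,0,0,0,-0.06]]'
python3 - <<'E'
from h import *
o=get_obs(); c=camera("wrist"); cv2.imwrite("pics/w2.png",c["pixels"][:,:,::-1])
W=np.eye(4); W[:3,:3]=R.from_euler('xyz',o["eef_rot"]).as_matrix(); W[:3,3]=o["position"]
c["world_from_camera"]=W@c["tool_from_camera"]; np.savez("w2.npz",**c)
print("knob exp px",[proj(c,G([-166,12-88*np.cos(p),80+88*np.sin(p)])).round(1) for p in(0,.1)],"tip",proj(c,G([-146,12-125,80])),"pivot",proj(c,G([-146,12,80])))
plan(G([-166,-76,80]),0.6)
E
```

```text
time: 7.87
position: [444.6, -0.8, 196.3]
eef_rot: [2.541, 0.001, -3.082]
wrist_force: [0.9, -1.0, -0.4]
finger_gap: 0.472
grip_force: 0.0
time: 8.12
position: [445.1, -1.1, 198.6]
eef_rot: [2.54, 0.001, -3.082]
wrist_force: [0.3, -0.2, 0.0]
finger_gap: 0.47
grip_force: 0.0
knob exp px [array([158.6, 201. ]), array([163.8, 204.2])] tip [104.43020761 240.64635558] pivot [262.39509372 205.88143832]
turn [0.0002 0.0006 0.0005] shift after turn [ 0.019 -0.649  0.936] cur grasp chest {'t': 8.17, 'chest': [-164.1, -75.3, 193.8], 'lid': np.float64(0.442), 'rod': np.float64(0.917), 'z': [-0.031, 0.564, -0.825], 'F': [0.1, -0.6, -0.0], 'gap': 39.5, 'grip': 0.0, 'q': [-0.49, 0.46, 1.81, 0.53, 1.26, -2.39]}
```

View pics/w2.png

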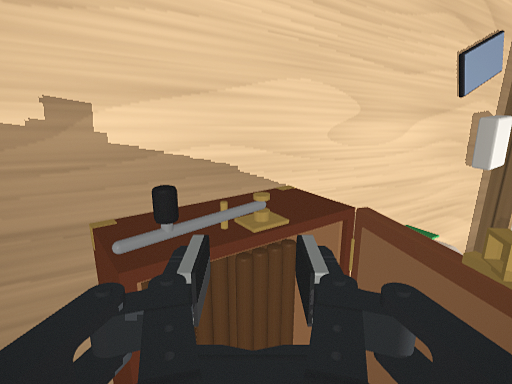

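The knob centre is at (165,205) and the tip at (118,248), which puts the rod at about 0.12 rad and the knob at z of roughly 90.

```bash
python3 -c "
from h import *
plan(G([-167,-75.4,90.5]),0.6)"
```

```text
turn [0.0002 0.0006 0.0005] shift after turn [ 0.029 -0.584  0.852] cur grasp chest {'t': 8.17, 'chest': [-164.1, -75.3, 193.8], 'lid': np.float64(0.442), 'rod': np.float64(0.917), 'z': [-0.031, 0.564, -0.825], 'F': [0.1, -0.6, -0.0], 'gap': 39.5, 'grip': 0.0, 'q': [-0.49, 0.46, 1.81, 0.53, 1.26, -2.39]}
```

```bash
python3 -m crank '[[0.03,-0.3,0,0,0,0,-0.06],[0,-0.28,0,0,0,0,-0.06],[0,0,0.2,0,0,0,-0.06],[0,0,0.2,0,0,0,-0.06],[0,0,0.2,0,0,0,-0.06],[0,0,0.15,0,0,0,-0.06],[0,0,0.1,0,0,0,-0.06],[0,0,0,0,0,0,-0.06]]'
python3 -c "
from h import *
print(state())"
```

```text
time: 8.83
position: [441.5, -0.0, 94.3]
eef_rot: [2.54, 0.0, -3.082]
wrist_force: [0.0, 0.2, 0.7]
finger_gap: 0.468
grip_force: 0.0
{'t': 8.83, 'chest': [-167.9, -73.9, 89.3], 'lid': np.float64(-0.085), 'rod': np.float64(0.108), 'z': [-0.034, 0.565, -0.824], 'F': [0.0, 0.2, 0.7], 'gap': 39.8, 'grip': 0.0, 'q': [-0.49, 0.65, 1.89, 0.59, 1.04, -2.54]}
```

```bash
python3 -m crank '[[0,0,0,0,0,0,-0.4],[0,0,0,0,0,0,-0.7],[0,0,0,0,0,0,-1],[0,0,0,0,0,0,-1],[0,0,0,0,0,0,-1]]' 25
python3 - <<'E'
from h import *
print(state())
p=np.linspace(0.12,1.66,25); L=.6
k=np.c_[-88*np.cos(p),88*np.sin(p)]; d=np.diff(k,axis=0)/100
print(np.c_[d@[np.cos(L),np.sin(L)],d@[np.sin(L),-np.cos(L)]].round(3).tolist())
E
```

```text
time: 9.25
position: [442.0, -1.3, 94.5]
eef_rot: [2.541, 0.001, -3.083]
wrist_force: [2.1, -3.6, 1.6]
finger_gap: 0.177
grip_force: 25.1
{'t': 9.25, 'chest': [-167.5, -75.1, 89.6], 'lid': np.float64(-0.083), 'rod': np.float64(0.11), 'z': [-0.032, 0.564, -0.825], 'F': [2.1, -3.6, 1.6], 'gap': 15.1, 'grip': 25.1, 'q': [-0.5, 0.65, 1.89, 0.59, 1.04, -2.54]}
[[0.039, -0.041], [0.041, -0.039], [0.044, -0.036], [0.046, -0.033], [0.048, -0.03], [0.05, -0.027], [0.051, -0.024], [0.053, -0.02], [0.054, -0.017], [0.055, -0.013], [0.056, -0.01], [0.056, -0.006], [0.056, -0.003], [0.056, 0.001], [0.056, 0.004], [0.056, 0.008], [0.055, 0.012], [0.054, 0.015], [0.053, 0.019], [0.052, 0.022], [0.05, 0.025], [0.049, 0.028], [0.047, 0.032], [0.045, 0.034]]
```

```bash
python3 -m crank '[[0,0.039,-0.041,0,0,0,-1],[0,0.041,-0.039,0,0,0,-1],[0,0.044,-0.036,0,0,0,-1],[0,0.046,-0.033,0,0,0,-1],[0,0.048,-0.03,0,0,0,-1],[0,0.05,-0.027,0,0,0,-1],[0,0.051,-0.024,0,0,0,-1],[0,0.053,-0.02,0,0,0,-1]]'
python3 -c "
from h import *
print(state())"
```

```text
time: 9.92
position: [441.2, 14.9, 136.2]
eef_rot: [2.542, 0.002, -3.083]
wrist_force: [1.5, -9.8, 3.8]
finger_gap: 0.174
grip_force: 25.8
{'t': 9.92, 'chest': [-167.3, -59.0, 131.3], 'lid': np.float64(0.156), 'rod': np.float64(0.626), 'z': [-0.031, 0.563, -0.826], 'F': [1.5, -9.8, 3.8], 'gap': 14.8, 'grip': 25.8, 'q': [-0.47, 0.56, 1.88, 0.58, 1.1, -2.47]}
```

```bash
python3 -m crank '[[0,0.054,-0.017,0,0,0,-1],[0,0.055,-0.013,0,0,0,-1],[0,0.056,-0.01,0,0,0,-1],[0,0.056,-0.006,0,0,0,-1],[0,0.056,-0.003,0,0,0,-1],[0,0.056,0.001,0,0,0,-1],[0,0.056,0.004,0,0,0,-1],[0,0.056,0.008,0,0,0,-1]]'
python3 -c "
from h import *
print(state())"
```

```text
time: 10.58
position: [438.5, 50.6, 164.3]
eef_rot: [2.54, 0.001, -3.083]
wrist_force: [3.4, -1.5, -4.9]
finger_gap: 0.175
grip_force: 24.8
{'t': 10.58, 'chest': [-167.8, -23.2, 159.4], 'lid': np.float64(0.392), 'rod': np.float64(1.153), 'z': [-0.033, 0.565, -0.825], 'F': [3.4, -1.5, -4.9], 'gap': 14.8, 'grip': 24.8, 'q': [-0.4, 0.5, 1.89, 0.6, 1.13, -2.39]}
```

```bash
python3 -m crank '[[0,0.055,0.012,0,0,0,-1],[0,0.054,0.015,0,0,0,-1],[0,0.053,0.019,0,0,0,-1],[0,0.052,0.022,0,0,0,-1],[0,0.05,0.025,0,0,0,-1],[0,0.049,0.028,0,0,0,-1],[0,0.047,0.032,0,0,0,-1],[0,0.045,0.034,0,0,0,-1],[0,0,0,0,0,0,-1],[0,0,0,0,0,0,-1]]'
python3 -c "
from h import *
print(state())
t=camera('side');s=camera('top');np.savez('side2.npz',**t);np.savez('top2.npz',**s)"
```

```text
time: 11.42
position: [435.3, 94.9, 171.5]
eef_rot: [2.539, -0.001, -3.082]
wrist_force: [-2.3, -1.3, 1.0]
finger_gap: 0.178
grip_force: 25.1
{'t': 11.42, 'chest': [-168.5, 21.3, 166.5], 'lid': np.float64(0.616), 'rod': np.float64(1.677), 'z': [-0.034, 0.565, -0.824], 'F': [-2.3, -1.3, 1.0], 'gap': 15.1, 'grip': 25.1, 'q': [-0.31, 0.47, 1.91, 0.64, 1.09, -2.34]}
```

```bash
python3 -m crank '[[0,-0.017,-0.012,0,0,0,-1],[0,0,0,0,0,0,-1],[0,0,0,0,0,0,-1],[0,0,0,0,0,0,-1]]'
python3 -c "
from h import *
print(state())"
```

```text
time: 11.85
position: [435.5, 92.3, 171.6]
eef_rot: [2.539, -0.001, -3.083]
wrist_force: [-4.3, -0.0, 5.9]
finger_gap: 0.172
grip_force: 25.4
{'t': 11.85, 'chest': [-168.4, 18.7, 166.7], 'lid': np.float64(0.604), 'rod': np.float64(1.648), 'z': [-0.034, 0.566, -0.824], 'F': [-4.3, -0.0, 5.9], 'gap': 14.6, 'grip': 25.4, 'q': [-0.32, 0.47, 1.91, 0.63, 1.1, -2.34]}
```

```bash
python3 -m crank '[[0,0,0,0,0,0,-0.5],[0,0,0,0,0,0,-0.3],[0,0,0,0,0,0,-0.06],[0,0,0,0,0,0,-0.06],[0,0,-0.1,0,0,0,-0.06],[0,0,-0.2,0,0,0,-0.06],[0,0,-0.3,0,0,0,-0.06],[0,0,-0.3,0,0,0,-0.06],[0,0,-0.3,0,0,0,-0.06],[0,0,-0.3,0,0,0,-0.06],[0,0,0,0,0,0,-0.06],[0,0,0,0,0,0,-0.06]]'
python3 - <<'E'
from h import *
o=get_obs(); c=camera("wrist")
W=np.eye(4); W[:3,:3]=R.from_euler('xyz',o["eef_rot"]).as_matrix(); W[:3,3]=o["position"]
c["world_from_camera"]=W@c["tool_from_camera"]; np.savez("w3.npz",**c)
s=camera("side"); np.savez("side3.npz",**s)
a=c["pixels"][:,:,::-1]; b=cv2.resize(s["pixels"][90:210,170:270,::-1],(320,384),interpolation=2)
cv2.imwrite("pics/w3.png",cv2.resize(np.hstack([a,b]),None,fx=.96,fy=.96))
for p in(1.6,1.65,1.7):print(p,"tip px",proj(c,G([-146,12-125*np.cos(p),80+125*np.sin(p)])),"knob",proj(c,G([-166,12-88*np.cos(p),80+88*np.sin(p)])))
plan(G([0,bar(1.26)[0],440]),0)
E
```

```text
time: 12.85
position: [441.3, 6.4, 296.4]
eef_rot: [2.542, 0.002, -3.084]
wrist_force: [-0.3, 0.1, -0.1]
finger_gap: 0.468
grip_force: 0.0
1.6 tip px [279.04789567 219.81508858] knob [251.14088847 184.90759336]
1.65 tip px [284.98521742 218.08630092] knob [255.24804653 184.10176204]
1.7 tip px [290.47962298 216.29851283] knob [259.11720229 183.25985913]
turn [ 1.916e-01 -2.000e-04 -1.000e-04] shift after turn [-1.685  1.066 -1.511] cur grasp chest {'t': 12.95, 'chest': [-168.5, -66.1, 290.0], 'lid': np.float64(0.796), 'rod': np.float64(1.215), 'z': [-0.034, 0.565, -0.824], 'F': [0.5, 0.0, -0.3], 'gap': 39.8, 'grip': 0.0, 'q': [-0.48, 0.31, 1.71, 0.51, 1.47, -2.25]}
```

View pics/w3.png

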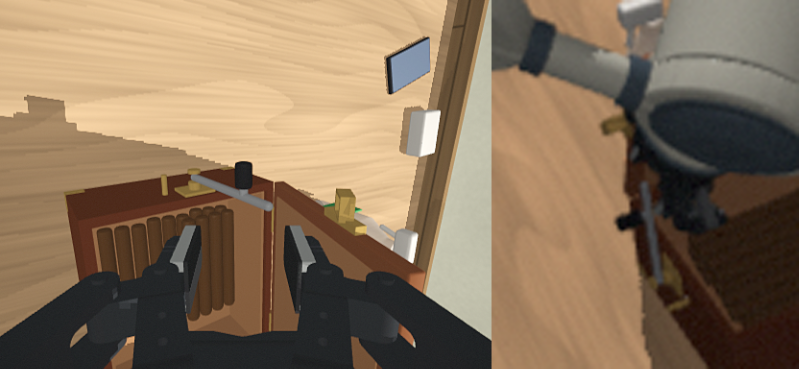

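The wrist view shows the rod upright, with its tip at about (280,216) full-scale pixels and the knob at (253,182). I'll check the angle by masking the rod.

Run:
```python
from h import *
c=dict(np.load("w3.npz")); im=c["pixels"].astype(int)
m=((im.max(2)-im.min(2)<22)&(im.mean(2)>85)).astype(np.uint8); m[:170]=0;m[226:]=0;m[:,:195]=0;m[:,300:]=0
n,l,st,ce=cv2.connectedComponentsWithStats(m); i=1+np.argmax(st[1:,4]); print(st[i],ce[i])
ys,xs=np.where(l==i); P=np.c_[xs,ys].astype(np.float32)
v=cv2.fitLine(P,cv2.DIST_HUBER,0,.01,.01).ravel(); s=(P-v[2:])@v[:2]*np.sign(v[0]); d=v[:2]*np.sign(v[0])
print("ends",v[2:]+d*s.min(),v[2:]+d*s.max(),"dir deg",np.degrees(np.arctan2(d[1],d[0])))
for p in np.arange(1.55,1.75,.025):
    a,b=[proj(c,G([-146,12-r*np.cos(p),80+r*np.sin(p)])) for r in(20,125)]; e=b-a
    print(round(p,3),a.round(1),b.round(1),np.degrees(np.arctan2(e[1],e[0])).round(2))
print(proj(c,G([-130,110,100])),proj(c,G([-130,-110,100])))
```

```text
[199 182  86  38 796] [243.52261307 200.43592965]
ends [198.63126 182.94235] [283.54288 216.16823] dir deg 21.370386
1.55 [211.3 190. ] [272.7 221.5] 27.12
1.575 [211.8 190. ] [275.9 220.7] 25.56
1.6 [212.2 189.9] [279.  219.8] 24.11
1.625 [212.6 189.8] [282.1 219. ] 22.76
1.65 [213.  189.7] [285.  218.1] 21.51
1.675 [213.5 189.7] [287.8 217.2] 20.33
1.7 [213.9 189.6] [290.5 216.3] 19.23
1.725 [214.3 189.5] [293.1 215.4] 18.2
[285.4113949  190.30792371] [ 81.8932298  230.81996497]
```

```bash
python3 -m crank '[[0,0,0,0.0383,0,0,-0.06],[0,0,0,0.0383,0,0,-0.06],[0,0,0,0.0383,0,0,-0.06],[0,0,0,0.0383,0,0,-0.06],[0,0,0,0.0383,0,0,-0.06],[0,0,-0.3,0,0,0,-0.06],[0,0,-0.3,0,0,0,-0.06],[0,0,-0.3,0,0,0,-0.06],[0,0,-0.3,0,0,0,-0.06],[0,0,-0.3,0,0,0,-0.06]]'
python3 -m crank '[[-0.34,0.15,0,0,0,0,-0.06],[-0.34,0.18,0,0,0,0,-0.06],[-0.34,0.18,0,0,0,0,-0.06],[-0.34,0.18,0,0,0,0,-0.06],[-0.33,0.18,0,0,0,0,-0.06],[0,0.18,0,0,0,0,-0.06],[0,0,0,0,0,0,-0.06],[0,0,0,0,0,0,-0.06],[0,0,0,0,0,0,-0.06]]'
python3 - <<'E'
from h import *
o=get_obs(); c=camera("wrist"); cv2.imwrite("pics/w4.png",c["pixels"][:,:,::-1])
W=np.eye(4); W[:3,:3]=R.from_euler('xyz',o["eef_rot"]).as_matrix(); W[:3,3]=o["position"]
c["world_from_camera"]=W@c["tool_from_camera"]; np.savez("w4.npz",**c)
for a in (1.2,1.25,1.3): print(a,[proj(c,G([x,*bar(a)])).round(1).tolist() for x in(-45,0,45)])
plan(G([0,*bar(1.26)]),0)
E
```

```text
time: 13.78
position: [440.0, 8.3, 445.6]
eef_rot: [3.141, -0.002, -3.081]
wrist_force: [0.8, 0.4, -0.4]
finger_gap: 0.47
grip_force: 0.0
time: 14.53
position: [602.7, 122.3, 444.5]
eef_rot: [-3.141, -0.002, -3.082]
wrist_force: [0.2, -1.2, 0.4]
finger_gap: 0.469
grip_force: 0.0
1.2 [[233.2, 137.2], [234.2, 203.4], [235.1, 262.7]]
1.25 [[252.3, 138.0], [252.2, 205.3], [252.2, 265.5]]
1.3 [[272.3, 138.7], [271.1, 206.9], [270.1, 267.9]]
turn [-0.0001 -0.0003  0.    ] shift after turn [0.003 0.021 0.892] cur grasp chest {'t': 14.58, 'chest': [0.3, 35.0, 438.9], 'lid': np.float64(1.326), 'rod': np.float64(1.635), 'z': [-0.001, -0.0, -1.0], 'F': [-0.1, 0.2, 0.5], 'gap': 40.1, 'grip': 0.0, 'q': [0.1, 0.37, 1.05, -0.0, 1.72, -1.53]}
```

View pics/w4.png

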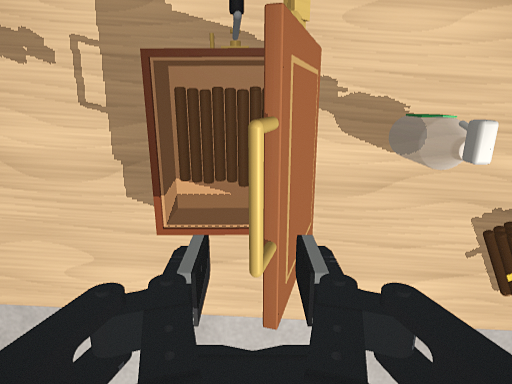

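The bar runs down columns 256–259 between rows 125 and 272, so the lid is at about 1.26 rad and the gripper is centred over it. Next: go down and grip.

```bash
python3 -m crank '[[0,0.02,0.2,0,0,0,-0.06],[0,0,0.2,0,0,0,-0.06],[0,0,0.2,0,0,0,-0.06],[0,0,0.15,0,0,0,-0.06],[0,0,0.13,0,0,0,-0.06],[0,0,0,0,0,0,-0.06],[0,0,0,0,0,0,-0.5],[0,0,0,0,0,0,-1],[0,0,0,0,0,0,-1],[0,0,0,0,0,0,-1],[0,0,0,0,0,0,-1]]' 40
python3 -c "
from h import *
print(state(),bar(1.26))
a=np.linspace(1.27,0.84,13); d=np.diff([bar(x) for x in a],axis=0)/100*[1,-1]; print(d.round(3).tolist())"
```

```text
time: 15.5
position: [603.5, 124.1, 358.5]
eef_rot: [-3.141, 0.002, -3.083]
wrist_force: [-2.6, -2.3, 7.6]
finger_gap: 0.1
grip_force: 39.3
{'t': 15.5, 'chest': [1.2, 37.1, 352.5], 'lid': np.float64(1.263), 'rod': np.float64(1.663), 'z': [0.002, -0.0, -1.0], 'F': [-2.6, -2.3, 7.6], 'gap': 8.5, 'grip': 39.3, 'q': [0.11, 0.4, 1.22, -0.0, 1.52, -1.52]} [ 37.15223621 349.68420717]
[[-0.089, 0.027], [-0.088, 0.03], [-0.087, 0.033], [-0.086, 0.036], [-0.085, 0.039], [-0.083, 0.042], [-0.081, 0.045], [-0.08, 0.048], [-0.078, 0.051], [-0.076, 0.054], [-0.074, 0.056], [-0.072, 0.059]]
```

```bash
python3 -m crank '[[0,-0.089,0.027,0,0,0,-1],[0,-0.088,0.03,0,0,0,-1],[0,-0.087,0.033,0,0,0,-1],[0,-0.086,0.036,0,0,0,-1],[0,-0.085,0.039,0,0,0,-1],[0,-0.083,0.042,0,0,0,-1],[0,-0.081,0.045,0,0,0,-1],[0,-0.08,0.048,0,0,0,-1],[0,-0.078,0.051,0,0,0,-1],[0,-0.076,0.054,0,0,0,-1],[0,0,0,0,0,0,-1]]'
python3 - <<'E'
from h import *
print(state())
a=np.linspace(.913,0.75,9); d=np.diff([bar(x) for x in a],axis=0)/100*[1,-1]; print(d.round(3).tolist())
s=camera("side"); np.savez("side4.npz",**s)
u=proj(s,G([-146,17,200])).astype(int); x,y=u[0]-40,u[1]-40
cv2.imwrite("pics/side4.png",cv2.resize(s["pixels"][y:y+100,x:x+100,::-1],None,fx=6,fy=6,interpolation=2))
E
```

```text
time: 16.42
position: [608.7, 39.3, 315.6]
eef_rot: [-3.141, 0.0, -3.084]
wrist_force: [7.0, -0.9, -0.8]
finger_gap: 0.095
grip_force: 39.3
{'t': 16.42, 'chest': [1.3, -47.8, 309.6], 'lid': np.float64(0.898), 'rod': np.float64(1.316), 'z': [0.0, -0.001, -1.0], 'F': [7.0, -0.9, -0.8], 'gap': 8.1, 'grip': 39.3, 'q': [-0.03, 0.42, 1.3, -0.0, 1.42, -1.66]}
[[-0.042, 0.032], [-0.042, 0.033], [-0.041, 0.033], [-0.04, 0.034], [-0.04, 0.035], [-0.039, 0.036], [-0.038, 0.037], [-0.038, 0.037]]
```

View pics/side4.png

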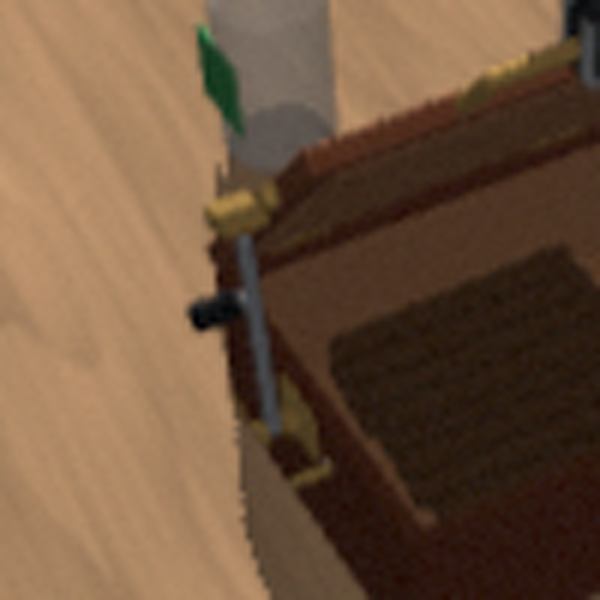

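The rod tip at crop pixel (243,235) is right under the socket cup at (240,212). I'll lower on slowly, watching the force.

```bash
python3 -m crank '[[0,-0.042,0.032,0,0,0,-1],[0,-0.042,0.033,0,0,0,-1],[0,-0.041,0.033,0,0,0,-1],[0,0,0,0,0,0,-1]]'
python3 -c "
from h import *
print(state())"
```

```text
time: 16.8
position: [609.4, 27.4, 306.2]
eef_rot: [-3.141, 0.001, -3.083]
wrist_force: [7.6, -1.7, -0.5]
finger_gap: 0.099
grip_force: 39.1
{'t': 16.8, 'chest': [1.4, -59.8, 300.2], 'lid': np.float64(0.84), 'rod': np.float64(1.256), 'z': [0.001, -0.001, -1.0], 'F': [7.6, -1.7, -0.5], 'gap': 8.4, 'grip': 39.1, 'q': [-0.05, 0.43, 1.31, -0.0, 1.4, -1.68]}
```

```bash
python3 -m crank '[[0,-0.04,0.034,0,0,0,-1],[0,-0.04,0.035,0,0,0,-1],[0,0,0,0,0,0,-1]]'
python3 -c "
from h import *
print(state())"
```

```text
time: 17.05
position: [609.9, 19.5, 299.3]
eef_rot: [-3.141, 0.001, -3.083]
wrist_force: [7.2, -1.7, -1.5]
finger_gap: 0.096
grip_force: 38.9
{'t': 17.05, 'chest': [1.4, -67.7, 293.3], 'lid': np.float64(0.8), 'rod': np.float64(1.213), 'z': [0.001, -0.001, -1.0], 'F': [7.2, -1.7, -1.5], 'gap': 8.2, 'grip': 38.9, 'q': [-0.07, 0.44, 1.32, -0.0, 1.38, -1.69]}
```

```bash
python3 -m crank '[[0,-0.039,0.036,0,0,0,-1],[0,-0.025,0.024,0,0,0,-1],[0,0,0,0,0,0,-1],[0,0,0,0,0,0,-1]]'
python3 - <<'E'
from h import *
print(state())
s=camera("side"); np.savez("side5.npz",**s)
u=proj(s,G([-146,17,200])).astype(int); x,y=u[0]-40,u[1]-40
cv2.imwrite("pics/side5.png",cv2.resize(s["pixels"][y:y+100,x:x+100,::-1],None,fx=6,fy=6,interpolation=2))
E
```

```text
time: 17.38
position: [610.4, 14.4, 294.5]
eef_rot: [3.141, 0.002, -3.083]
wrist_force: [3.6, 6.4, 8.7]
finger_gap: 0.099
grip_force: 39.9
{'t': 17.38, 'chest': [1.6, -72.9, 288.5], 'lid': np.float64(0.774), 'rod': np.float64(1.184), 'z': [0.002, 0.001, -1.0], 'F': [3.6, 6.4, 8.7], 'gap': 8.4, 'grip': 39.9, 'q': [-0.07, 0.44, 1.33, 0.0, 1.37, -1.7]}
```

View pics/side5.png

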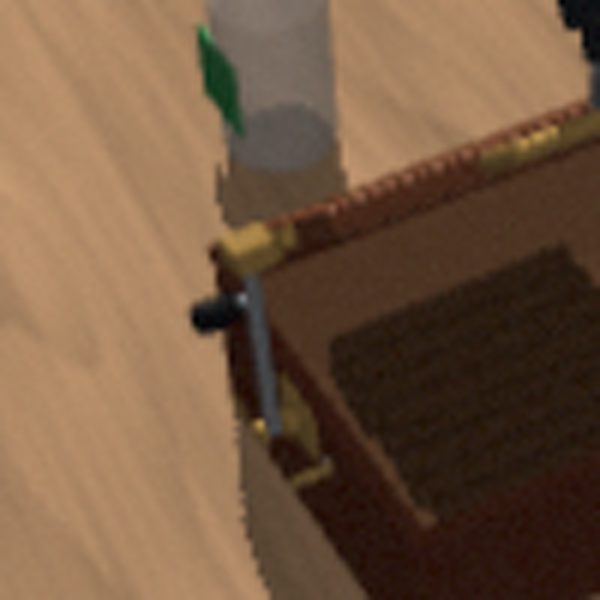

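The socket now sits on the rod tip at crop pixel (255,260), and the force rise at 0.774 rad means contact. I'll release with a small opening and back straight up.

```bash
python3 -m crank '[[0,0,0,0,0,0,-0.8],[0,0,0,0,0,0,-0.6],[0,0,0,0,0,0,-0.53],[0,0,0,0,0,0,-0.53],[0,0,-0.05,0,0,0,-0.53],[0,0,-0.1,0,0,0,-0.53],[0,0,-0.2,0,0,0,-0.53],[0,0,-0.3,0,0,0,-0.53],[0,0,-0.3,0,0,0,-0.53],[0,0,0,0,0,0,-0.53],[0,0,0,0,0,0,-0.53]]'
python3 - <<'E'
from h import *
print(state())
o=get_obs(); c=camera("wrist"); W=np.eye(4); W[:3,:3]=R.from_euler('xyz',o["eef_rot"]).as_matrix(); W[:3,3]=o["position"]
c["world_from_camera"]=W@c["tool_from_camera"]; im=c["pixels"].astype(int)
for a in(.7,.75,.77,.8,.84): print(a,[proj(c,G([x,*bar(a)])).round(1).tolist() for x in(-30,20)])
for r in(150,180,210):
    x=np.where((im[r,:,0]>1.6*im[r,:,2])&(im[r,:,1]>.72*im[r,:,0])&(im[r,:,0]>120))[0]; x=x[(x>200)&(x<320)]; print(r,x.min() if len(x) else None,x.max() if len(x) else None,np.median(x) if len(x) else None)
a=[np.load(f"side{i}.npz")["pixels"].astype(int) for i in(0,)][0]; s=camera("side"); np.savez("side6.npz",**s); b=s["pixels"].astype(int)
for n,(y0,y1,x0,x1) in dict(cup=(275,312,355,388),cutter=(310,375,250,315),spray=(85,128,205,238)).items(): print(n,np.abs(a-b)[y0:y1,x0:x1].mean().round(2))
v=s["pixels"][90:240,190:340,::-1]
cv2.imwrite("pics/side6.png",np.hstack([cv2.resize(v,(400,400),interpolation=2),cv2.resize(im.astype(np.uint8)[:,:,::-1],(400,400))]))
E
```

```text
time: 18.35
position: [610.3, 14.2, 391.4]
eef_rot: [-3.141, 0.004, -3.083]
wrist_force: [-0.6, -0.1, -0.4]
finger_gap: 0.232
grip_force: 0.0
{'t': 18.35, 'chest': [1.5, -73.0, 385.4], 'lid': np.float64(0.974), 'rod': np.float64(1.299), 'z': [0.004, -0.0, -1.0], 'F': [-0.6, -0.1, -0.4], 'gap': 19.7, 'grip': 0.0, 'q': [-0.07, 0.38, 1.17, -0.0, 1.59, -1.7]}
0.7 [[237.4, 152.8], [238.2, 218.6]]
0.75 [[249.8, 155.2], [249.9, 223.3]]
0.77 [[255.2, 156.1], [255.0, 225.2]]
0.8 [[263.8, 157.5], [263.1, 228.0]]
0.84 [[276.3, 159.5], [274.8, 231.9]]
150 201 262 220.5
180 201 262 220.0
210 201 267 222.0
cup 4.53
cutter 16.18
spray 4.77
```

View pics/side6.png

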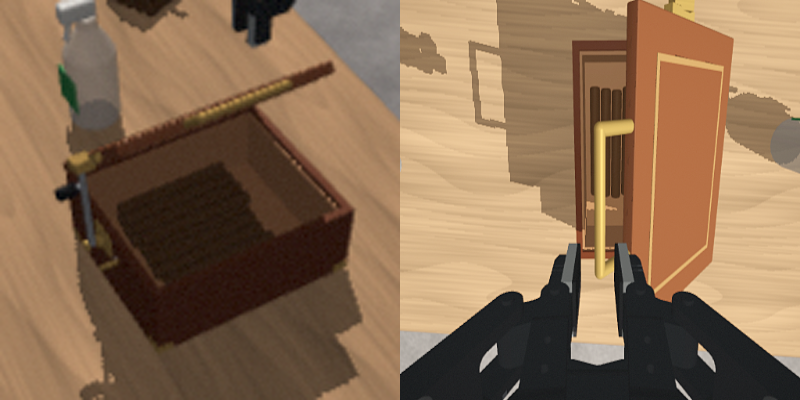

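The bar is at wrist column 257, so the lid rests at about 0.777 rad with the rod tip in the socket and the gripper clear of everything. Nothing has been near the cutter; the pixel change there is most likely the arm's moving shadow. Handing in.

```bash
python3 -c "
from h import *
print(close_job())"
```

```text
the job is handed in; nothing more can be done
None
```

The chest lid rests on the prop rod at about 0.78 rad with the rod's tip in the socket, the gripper is clear, and I handed the job in at about 18 s; no verdict came back. The cup and spray bottle look unmoved, and I did not check the cutter closely, though the arm never went near it.

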